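# Flip the picture tile against the stop rail

### The arm

A 6-joint arm with a two-finger parallel gripper is mounted at the origin on the work surface. World frame = base frame: x ahead of the robot, y to its left, z up, the work surface at z = 0. Lengths are in mm, angles in rad, forces in N, time in s.
With the tool pointing down it reaches from about 275 to 825 mm from the base axis. Payload 5.2 kg.
Tool frame: the origin (TCP) lies at the very end of the fingers, on their centre line; the grasp point (between the pads) lies 19 mm behind it; z points along the fingers, y is the direction in which the jaws open and shut (so a half turn about z gives the same grasp; the last joint's range is limited). The gripper opens to 93 mm and grips with 3 to 60 N. Pads are 15 mm wide; open, the fingers measure 128 mm over their backs; the gripper's body (75 mm by 188 mm) begins 65 mm behind the grasp point.
Start: joints at [1.065, 0.259, 1.535, -0, 1.348, -0.203], TCP at [163.985, 524.99, 218.653] pointing down, gripper open.
Joint ranges: [-3.14, 3.14], [-0.91, 2.08], [0.19, 2.58], [-1.22, 4.36], [0.22, 2.71], [-3.12, 3.12]. Speed limits (rad/s): [2.57, 2.57, 3.14, 3.14, 3.14, 3.14].

### API

Orientations are given as [roll, pitch, yaw] about the fixed x, y, z axes, in that order (R = Rz(yaw) Ry(pitch) Rx(roll)).
In Python, from bench import robot gives the robot as it stands. The module is installed in compiled form; this text tells all that it offers. Calls block until the motion is done:
- robot.move_ptp(position, orientation): joint-space move of the TCP to a pose.
- robot.move_linear(position, ori=None, speed=150, f_stop=None): straight line of the TCP; ori=None keeps the orientation; speed is the mean speed in mm/s. With f_stop (N) it stops when the force on the tool has changed by that much, and returns True; else False.
- robot.move_j(angles): joint-space move.
- robot.move_gripper(opening): opening from 0.0 (shut) to 1.0 (fully open); the grip force is fixed at half the most; returns when the fingers have stopped.
- robot.sleep(seconds).
- robot.inverse_kinematics(position, orientation): joint angles nearest the present ones, or None.
- robot.get_image(name): name is "side" or "top"; returns a dict with "img" (384x512x3 uint8, blue, green, red), "fovy" (degrees; the focal length in pixels is half the picture's height over the tangent of half this angle, whatever the lens; pixels are square), "cx", "cy" (the principal point, pixels), "k1" (the pictures are not rectified: a ray, as slopes to the right and down, at radius r is drawn at 1 + k1 r^2 times it, then the intrinsics apply), "eye" and "orientation" of the camera in the world. Camera axes: x right, y down, z forward; pixel columns grow to the right and rows downward; lengths in mm; the calibration is good to about 2 mm. A picture is of the moment at which its call begins. There is no depth.
A pose or a line that the arm cannot do raises robot.MotionError and nothing moves.
- robot.hand_in(): hands the job in, once; it reports no verdict.
Readings, each from a call of its own:
- robot.current_t(): time.
- robot.current_qpos(): joint angles.
- robot.current_joint_vel(): joint speeds.
- robot.current_joint_efforts(): joint torques, N m.
- robot.current_tcp_pos(): TCP position.
- robot.current_eef_rot(): TCP orientation.
- robot.current_contact_force(): force on the tool from outside, world axes, zero at the start.
- robot.current_ft_torque(): the same for the moment, N m.
- robot.current_gripper_width(): opening from 0.0 (shut) to 1.0 (fully open).
Only numpy, scipy, OpenCV 4.12 (cv2) and the standard library are available. Lean on these libraries where they do the work, as an engineer would, in place of code of your own. Each camera call takes 0.05 s, during which the arm holds its last target.

### The job

The plain wooden picture tile lies picture-side down on the bench top. Stand it up nearly upright so that it leans against the low dark stop rail by itself and let go of it, then take it again and lay it flat on the round cork mat, wholly on the mat and with its picture showing. Leave the other toys where they are.

Things in the scene. Friction and masses are not known exactly. Their poses are not given: they have to be found in the camera images.
- tile_center (a point): Centre of the loose wooden picture tile, 100 mm long (own x axis), 64 mm wide (own y axis), 12 mm thick (own z axis), about 60 g. Its own -z face carries the picture (a blue field with a yellow disc and a white and an orange dot), its +z face is plain wood. It starts flat on the bench top, plain face up; done, its own z axis points down.
- tile: The same tile; the origin is the centre of its picture face, 6 mm from the tile's centre; axes as for tile_center.
- rail_face (a point): Middle of the upper edge of the front face of the stop rail, a fixed dark wooden upright board: 220 mm long (own y), 12 mm thick (own x), 55 mm high; this point is 55 mm above the bench top. Own +x points out of its back, away from the robot. A tile leaning on it at about 45 degrees or steeper stays by friction; pushing its lower edge towards the rail stands it up more.
- rail: The same rail; the origin is the centre of its underside, on the bench top, 6 mm behind the front face. At its back are two foot blocks, 30 mm high, reaching 30 mm back.
- mat_top (a point): Centre of the top of the round cork mat with a blue ring, 170 mm in diameter, 3 mm thick, fixed to the bench top.
- truck_mid (a point): Red plastic fire truck with white bed and ladder, 170 x 76 x 90 mm; point 30 mm above the bench top. To be left alone.
- piggy_mid (a point): Blue ceramic piggy bank, 110 x 86 x 100 mm; point 56 mm above the bench top. To be left alone.
- top_mid (a point): Wooden spinning top standing on its foot, 60 mm in diameter, 72 mm high; point at half height. To be left alone.
- block_mid (a point): Yellow plastic block, 45 mm cube; its centre. To be left alone.
- beaker_mid (a point): Green plastic beaker, 68 mm in diameter, 80 mm high; point at half height. To be left alone.
- tile2_center (a point): Centre of a second tile of the same size, lying picture up (green field with red and white discs). To be left alone.

How it is judged (in metres and radians):
On the way:
1. the tile stands nearly upright (60 to 120 degrees from lying flat) on the bench top, leaning on the rail and let go (angle between tile_center's own z axis and vertical between 1.05 and 2.09 rad and contact force between tile and rail above 0.01 N and height (world z) of tile_center below 0.075 m and contact force between the fingers and tile below 0.05 N and linear speed of tile below 0.03 m/s), for 0.3 s.
At the end, for the whole second after the job is handed in: The tile lies flat on the cork mat (within 6 degrees), picture up, its centre within 40 mm of the mat's centre, let go and at rest (angle between tile_center's own z axis and vertical above 3.04 rad and horizontal distance between tile_center and mat_top below 0.04 m and height (world z) of tile_center between 0.006 and 0.013 m and contact force between the fingers and tile below 0.05 N and linear speed of tile below 0.02 m/s); the robot touches nothing.
It fails at once if one of the other toys was moved by more than 30 mm (distance of any of truck_mid, piggy_mid, top_mid, block_mid, beaker_mid, tile2_center from where it was at the start of the episode above 0.03 m).
It also fails if it takes over 72 s, if anything falls off the work surface, if the arm or the gripper's body presses on something with over 40 N, if the wrist force passes 120 N, or if a joint passes its speed limit or range.

## Working session

There is one attempt and no reset: what is moved stays moved. The work goes in short steps, each a Python script; the robot and the scene stay as the last script left them, time stands still between calls to the robot, and variables do not carry over. Pictures are saved under pics/ and viewed, and the job is handed in when it is done.

```bash
mkdir -p pics
python3 - <<'E'
from bench import robot
import cv2
for n in("side","top"):
    d=robot.get_image(n);cv2.imwrite(f"pics/{n}0.png",d["img"])
    print(n,{k:v for k,v in d.items() if k!="img"})
print(robot.current_t())
E
```

```text
side {'fovy': 56.99918731204377, 'cx': 257.73008655587154, 'cy': 196.2337947816411, 'k1': -0.07706225752912227, 'eye': array([  72.30213596, -646.00565508,  906.58441285]), 'orientation': array([-2.38007167, -0.01314063, -0.63034863])}
top {'fovy': 48.01748371096134, 'cx': 258.3411452850914, 'cy': 190.27298781428772, 'k1': -0.06785410208547991, 'eye': array([ 353.81013622,   -1.89539633, 1253.01984162]), 'orientation': array([-2.95049094,  0.02513473, -1.56679492])}
0.1
```

View pics/top0.png

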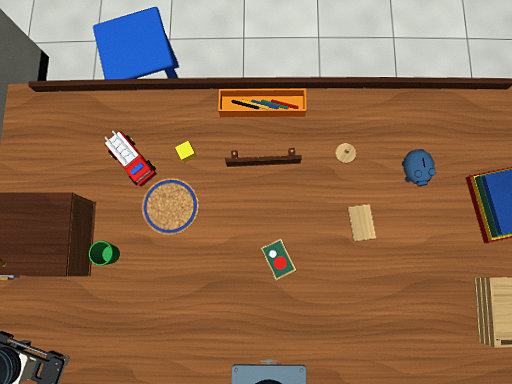

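View pics/side0.png

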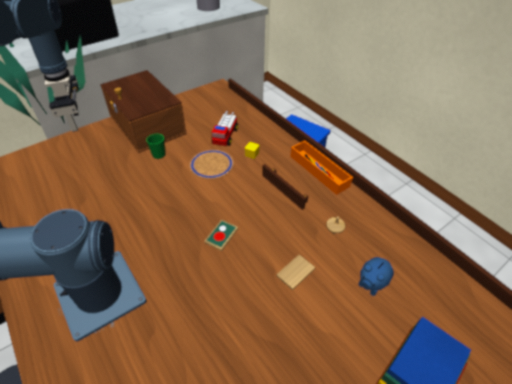

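Both views are clear. In the top picture the tile is at about (362,222), the rail at (263,160), the mat at (171,206), the top at (346,153) and tile2 at (279,259). I'll enlarge these.

```bash
cat > h.py <<'E'
from bench import robot
import numpy as np, cv2
from scipy.spatial.transform import Rotation as R
def cam(d):
    f=d["img"].shape[0]/2/np.tan(np.radians(d["fovy"])/2)
    return f,np.array([[f,0,d["cx"]],[0,f,d["cy"]],[0,0,1]]),R.from_euler("xyz",d["orientation"]).as_matrix(),np.array(d["eye"])
def px2w(d,uv,z):
    f,K,Rm,e=cam(d)
    p=cv2.undistortPoints(np.array(uv,float).reshape(-1,1,2),K,np.array([d["k1"],0,0,0.]))[:,0]
    r=np.c_[p,np.ones(len(p))]@Rm.T
    return e+r*((z-e[2])/r[:,2])[:,None]
def w2px(d,P):
    f,K,Rm,e=cam(d)
    c=(np.array(P,float).reshape(-1,3)-e)@Rm
    return cv2.projectPoints(c.reshape(-1,1,3),np.zeros(3),np.zeros(3),K,np.array([d["k1"],0,0,0.]))[0][:,0]
def crop(name,box,s,out,d=None):
    d=d or robot.get_image(name); x0,y0,x1,y1=box
    cv2.imwrite("pics/"+out,cv2.resize(d["img"][y0:y1,x0:x1],None,fx=s,fy=s,interpolation=cv2.INTER_CUBIC)); return d
E
python3 - <<'E'
from h import *
d=crop("top",(340,195,385,250),10,"c_tile.png")
crop("top",(215,140,310,175),8,"c_rail.png",d)
im=d["img"]; hsv=cv2.cvtColor(im,cv2.COLOR_BGR2HSV)
m=cv2.inRange(hsv,(100,80,40),(130,255,255)); m[:170]=0;m[240:]=0;m[:,:135]=0;m[:,205:]=0
c=max(cv2.findContours(m,0,1)[0],key=cv2.contourArea);e=cv2.fitEllipse(c);print(e,px2w(d,[e[0]],3))
s=robot.get_image("side")
crop("side",(250,155,325,295),5,"c_side.png",s)
E
```

```text
((169.96112060546875, 205.83572387695312), (50.72796630859375, 52.7302360534668), 46.933162689208984) [[548.92530904 291.84009277   3.        ]]
```

View pics/c_tile.png

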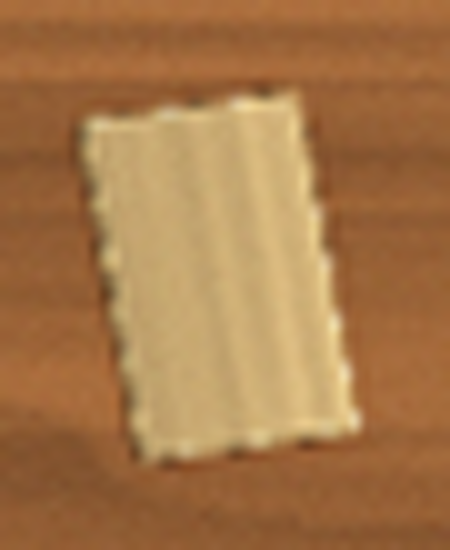

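View pics/c_rail.png

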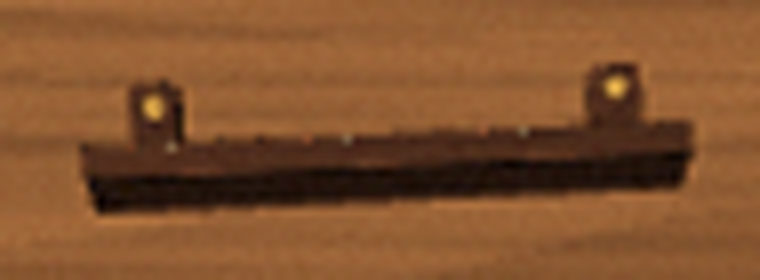

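View pics/c_side.png

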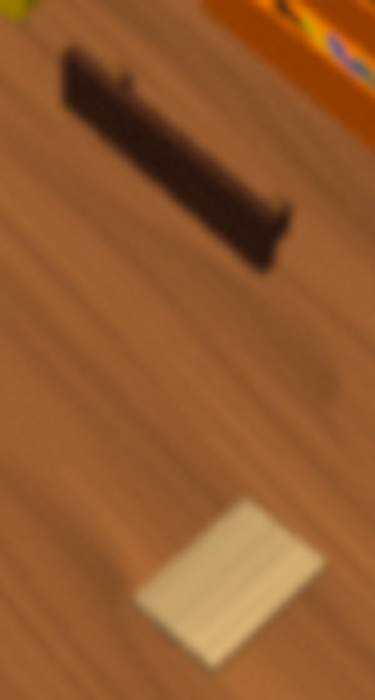

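Run:
```python
from h import *
d=robot.get_image("top"); s=robot.get_image("side")
q=lambda c,x0,y0,k:(np.array(c)+.5)/k-.5+[x0,y0]
np.set_printoptions(precision=1,suppress=True)
t=px2w(d,q([(85,118),(298,93),(358,428),(145,460)],340,195,10),12);print(t,t.mean(0))
print("yaw long",np.degrees(np.arctan2(*((t[0]+t[1]-t[2]-t[3])[[1,0]]))),np.linalg.norm(t-np.roll(t,1,0),axis=1))
r=px2w(d,q([(90,178),(692,150)],215,140,8),55);print("railtop",r,r.mean(0),np.degrees(np.arctan2(*(r[0]-r[1])[[1,0]])))
r=px2w(d,q([(98,212),(682,186)],215,140,8),0);print("railbot",r,r.mean(0),np.degrees(np.arctan2(*(r[0]-r[1])[[1,0]])))
t=px2w(s,q([(135,598),(247,497),(326,561),(213,655)],250,155,5),12);print("side tile",t,t.mean(0))
r=px2w(s,q([(63,100),(262,271)],250,155,5),0);print("side rail bot",r,r.mean(0))
```

```text
[[ 546.  -230.7   12. ]
 [ 553.3 -293.    12. ]
 [ 456.  -306.2   12. ]
 [ 446.9 -244.6   12. ]] [ 500.6 -268.6   12. ]
yaw long 7.840576867267536 [100.1  62.8  98.3  62.2]
railtop [[669.  123.1  55. ]
 [678.8 -93.1  55. ]] [673.9  15.   55. ] 92.60290598525916
railbot [[670.3 125.5   0. ]
 [679.8 -93.3   0. ]] [675.   16.1   0. ] 92.49396794812577
side tile [[ 445.  -248.    12. ]
 [ 543.8 -232.5   12. ]
 [ 552.2 -294.6   12. ]
 [ 457.9 -303.2   12. ]] [ 499.7 -269.5   12. ]
side rail bot [[671.4 126.4   0. ]
 [680.3 -91.2  -0. ]] [675.9  17.6   0. ]
```

Run:
```python
from h import *
np.set_printoptions(precision=2,suppress=True)
d=robot.get_image("top")
for n,p,z in(("truck",(131,158),30),("beaker",(103,253),40),("top",(346,153),36),("block",(185,150),45),("t2",(279,259),12),("pig",(419,168),56)): print(n,px2w(d,[p],z)[0].round())
print(robot.current_eef_rot())
rad=np.radians
def tst(lbl,p,tilt,psi):
    for flip in(0,1):
        o=[np.pi,-tilt,psi] if not flip else [np.pi,tilt,psi+np.pi]
        o=R.from_euler("xyz",o).as_euler("xyz")
        q=robot.inverse_kinematics(list(p),list(o)); print(lbl,flip,None if q is None else np.array(q))
tst("g",(515,-267,2),0,rad(7.8))
tst("up",(515,-267,120),0,rad(7.8))
for a in(50,74,78): tst(f"rail{a}",(660,16,63),rad(a),rad(2.5))
for a in(20,10,0,-15): tst(f"re{a}",(665,16,75),rad(-a),rad(2.5))
for a in(0,30,60,75): tst(f"mat{a}",(530,280,45),rad(a),rad(28))
```

```text
truck [688. 409.  30.]
beaker [407. 471.  40.]
top [ 700. -226.   36.]
block [708. 245.  45.]
t2 [394. -29.  12.]
pig [ 650. -430.   56.]
[-3.14 -0.    2.84]
g 0 [-0.67  0.54  1.71 -0.    0.9   0.76]
g 1 [-0.67  0.54  1.71 -0.    0.9  -2.38]
up 0 [-0.67  0.39  1.6  -0.    1.15  0.76]
up 1 [-0.67  0.39  1.6  -0.    1.15 -2.38]
rail50 0 [-0.29  0.43  2.24  2.54  0.45 -1.23]
rail50 1 [-0.29  0.43  2.24  2.54  0.45  1.91]
rail74 0 [-0.37  0.84  2.42  2.74  1.4  -1.62]
rail74 1 [-0.37  0.84  2.42  2.74  1.4   1.52]
rail78 0 [-0.38  0.92  2.42  2.73  1.55 -1.65]
rail78 1 [-0.38  0.92  2.42  2.73  1.55  1.49]
re20 0 [-0.11  0.81  1.02 -0.05  1.65  1.42]
re20 1 [-0.11  0.81  1.02 -0.05  1.65 -1.72]
re10 0 [-0.13  0.69  1.22 -0.03  1.4   1.41]
re10 1 [-0.13  0.69  1.22 -0.03  1.4  -1.73]
re0 0 [-0.14  0.58  1.41 -0.    1.15  1.38]
re0 1 [-0.14  0.58  1.41  0.    1.15 -1.76]
re-15 0 [-0.17  0.44  1.68  0.08  0.76  1.3 ]
re-15 1 [-0.17  0.44  1.68  0.08  0.76 -1.84]
mat0 0 [ 0.3   0.51  1.62 -0.    1.01  1.38]
mat0 1 [ 0.3   0.51  1.62  0.    1.01 -1.76]
mat30 0 [0.22 0.33 2.11 0.62 0.23 0.73]
mat30 1 [ 0.22  0.33  2.11  0.62  0.23 -2.42]
mat60 0 [ 0.08  0.62  2.5   2.73  1.03 -1.56]
mat60 1 [0.08 0.62 2.5  2.73 1.03 1.58]
mat75 0 [ 0.01  1.03  2.56  2.68  1.71 -1.77]
mat75 1 [0.01 1.03 2.56 2.68 1.71 1.37]
```

```bash
cat >> h.py <<'E'
rad=np.radians
def ori(a,psi): return [float(v) for v in R.from_euler("xyz",[np.pi,-rad(a),rad(psi)]).as_euler("xyz")]
E
python3 - <<'E'
from h import *
psi=7.8;u=np.array([np.cos(rad(psi)),np.sin(rad(psi))])
g=np.array([500.2,-269.])+22*u
robot.move_ptp([g[0],g[1],100],ori(0,psi)); print(robot.current_t(),robot.current_contact_force())
robot.move_linear([g[0],g[1],2.5],speed=120,f_stop=8)
print(robot.current_tcp_pos())
robot.move_gripper(0.0); print("w",robot.current_gripper_width()*93)
robot.move_linear([g[0],g[1],200],speed=150)
print("w",robot.current_gripper_width()*93,robot.current_t(),robot.current_contact_force(),robot.current_tcp_pos())
crop("top",(300,130,440,260),5,"g1.png")
E
```

```text
3.425 [0.44563872 0.58756588 0.08880143]
[ 522.55700576 -266.39339641    3.15918057]
w 63.62118514248456
w 63.63585585126949 6.4333 [ 0.85261324  0.64767394 -0.81294586] [ 521.48373589 -265.63824905  198.91737742]
```

View pics/g1.png

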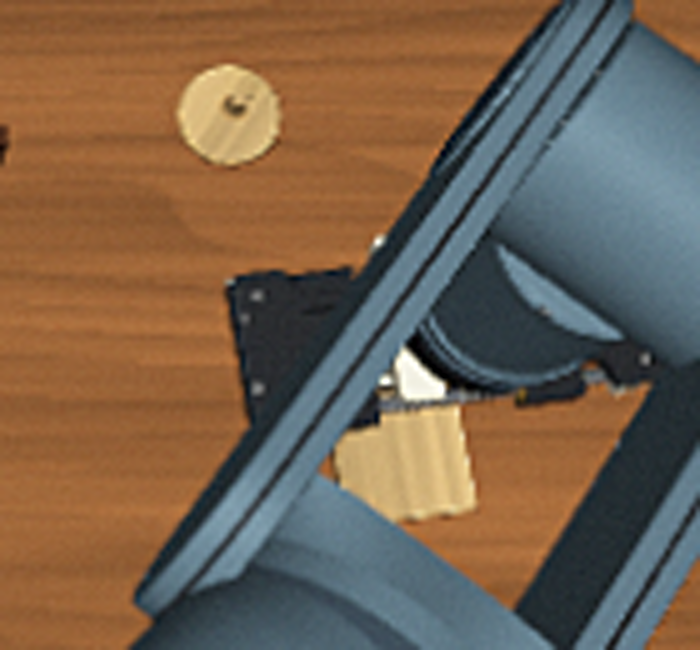

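The tile is gripped (63.6 mm wide, about 0.8 N) and lifted. Its plain face and near end are visible at crop (405,460). Next I'll bring it to the rail, tilted 74°.

```bash
cat >> h.py <<'E'
F=np.array([675.,16.]);PR=2.5
ur=np.array([np.cos(rad(PR)),np.sin(rad(PR))])
def rail_tcp(phi,along,depth,back=0,up=0):
    e=np.array([np.cos(rad(phi)),np.sin(rad(phi))]);n=np.array([-e[1],e[0]])
    p=np.array([-55/np.tan(rad(phi))-back,up])+(50+along)*e+(6-depth)*n
    return [*(F+ur*p[0]),p[1]]
E
python3 - <<'E'
from h import *
o=ori(74,PR)
p=[530,10,330]
print(robot.inverse_kinematics(p,o))
robot.move_ptp(p,o); print(robot.current_t(),robot.current_tcp_pos(),robot.current_gripper_width()*93)
P=rail_tcp(74,22,2.9,60,50);print(P, robot.inverse_kinematics(P,o))
robot.move_linear(P,o,speed=200)
print(robot.current_t(),robot.current_tcp_pos(),robot.current_contact_force())
d=crop("side",(150,100,350,250),4,"s1.png")
crop("top",(190,130,340,280),4,"t1.png")
E
```

```text
[-0.70320013 -0.32930539  2.51948371  1.84698526  0.74602547 -0.61815534]
8.1 [530.4519212    9.71443089 330.53093124] 63.745021355529396
[np.float64(616.1510466693957), np.float64(13.430599208406795), np.float64(120.06531791059166)] [-0.44077395  0.66706829  2.54768245  2.66570308  1.35643624 -1.60563882]Traceback (most recent call last):
  File "<stdin>", line 7, in <module>
bench.MotionError: the arm cannot follow that straight line within its joint ranges
```

Run:
```python
from h import *
o=ori(74,PR)
for b,u in((60,120),(60,80),(60,50),(10,50),(5,5)):
    P=rail_tcp(74,22,2.9,b,u);q=robot.inverse_kinematics(P,o);print(b,u,None if q is None else np.round(q,2))
robot.move_ptp(rail_tcp(74,22,2.9,60,80),o)
print(robot.current_t(),robot.current_tcp_pos(),robot.current_contact_force())
d=crop("side",(150,100,350,250),4,"s1.png")
crop("top",(190,130,340,280),4,"t1.png")
```

```text
60 120 [-0.44  0.37  2.52  2.61  1.08 -1.44]
60 80 [-0.44  0.54  2.54  2.65  1.24 -1.54]
60 50 [-0.44  0.67  2.55  2.67  1.36 -1.61]
10 50 [-0.36  0.64  2.42  2.73  1.22 -1.54]
5 5 [-0.35  0.79  2.4   2.75  1.33 -1.59]
9.1 [616.65057198  13.53189741 150.38181244] [-0.80367078 -0.26152016 -1.47431335]
```

View pics/s1.png

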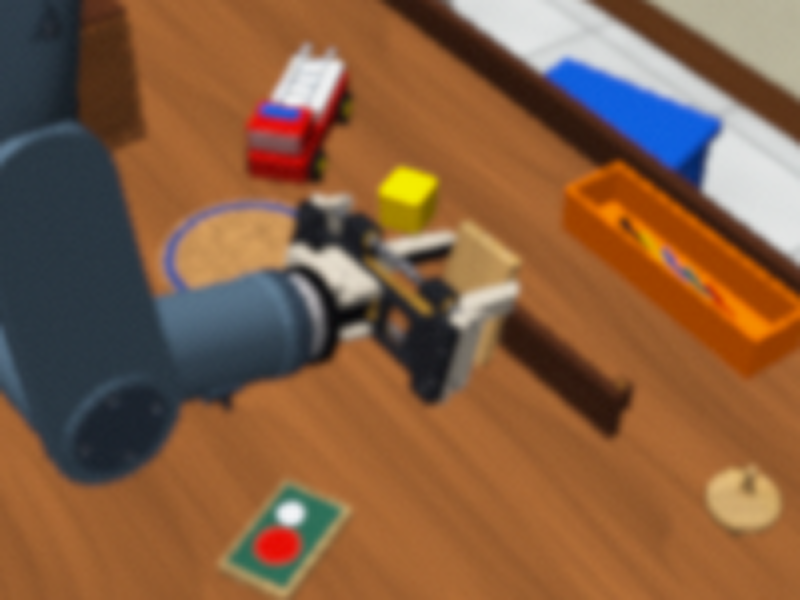

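View pics/t1.png

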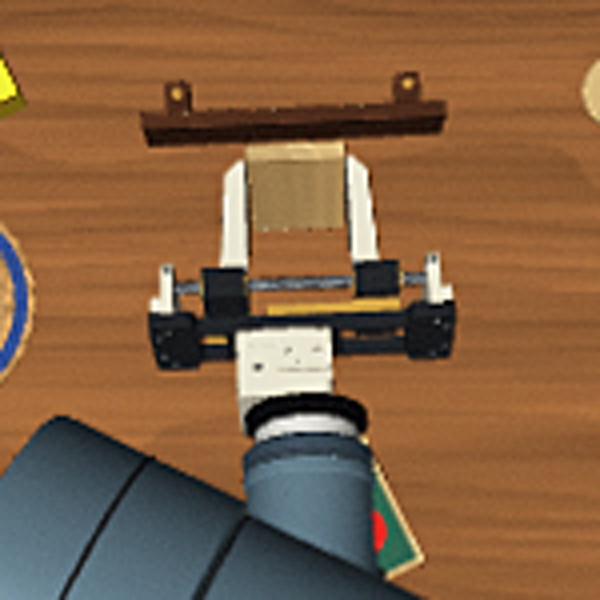

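The tile is held tilted in front of the rail, plain face towards the robot. The wrist will clear the bench. Now I lower it and push it gently against the rail.

Run:
```python
from h import *
np.set_printoptions(precision=1,suppress=True)
o=ori(74,PR)
robot.move_linear(rail_tcp(74,22,2.9,10,50),o,speed=120)
robot.move_linear(rail_tcp(74,22,2.9,8,8),o,speed=80,f_stop=8)
print(robot.current_t(),robot.current_tcp_pos(),robot.current_contact_force())
print(robot.move_linear(rail_tcp(74,22,2.9,8,-5),o,speed=20,f_stop=2.5))
p=robot.current_tcp_pos();print(p,robot.current_contact_force(),"exp",rail_tcp(74,22,2.9,8,0))
q=[p[0]+18*ur[0],p[1]+18*ur[1],p[2]+.5]
print(robot.move_linear(q,o,speed=20,f_stop=2.5))
print(robot.current_tcp_pos(),robot.current_contact_force(),"exp",rail_tcp(74,22,2.9,0,0),robot.current_t())
crop("side",(230,130,330,230),6,"s2.png")
crop("top",(210,120,310,220),6,"t2.png")
```

```text
10.5083 [667.9  15.7  78.2] [-0.4 -0.2 -1.3]
True
[668.7  15.5  71.5] [-0.3 -0.2  3.9] exp [np.float64(668.1015541916523), np.float64(15.698807351404266), np.float64(70.06531791059166)]
True
[674.4  16.   71. ] [-1.  -0.2  2.7] exp [np.float64(676.0939399643072), np.float64(16.047762450326953), np.float64(70.06531791059166)] 11.45
```

View pics/s2.png

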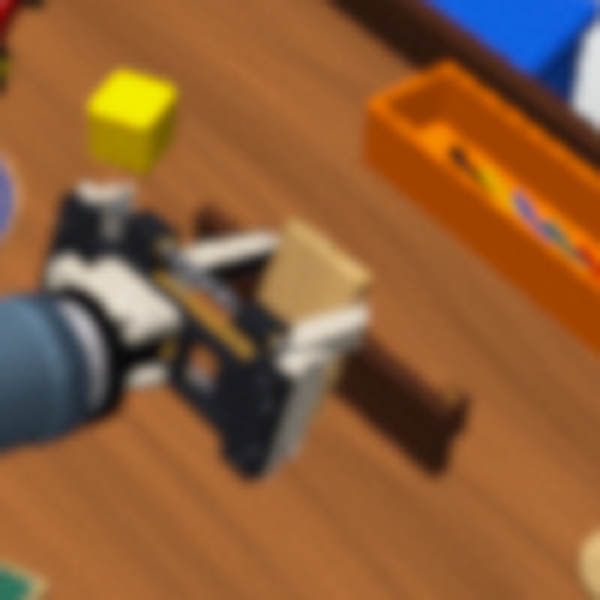

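View pics/t2.png

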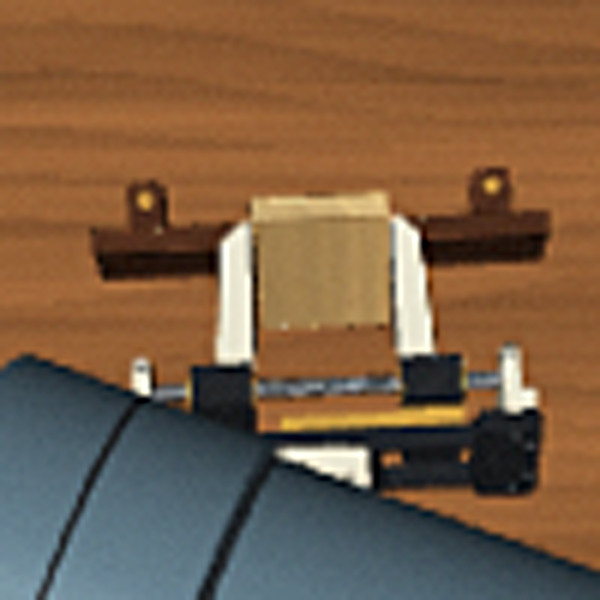

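Run:
```python
from h import *
np.set_printoptions(precision=1,suppress=True)
o=ori(74,PR)
p=robot.current_tcp_pos()
print(robot.move_linear([p[0]+8*ur[0],p[1]+8*ur[1],p[2]],o,speed=15,f_stop=3),robot.current_tcp_pos(),robot.current_contact_force())
robot.move_gripper(0.85); p=robot.current_tcp_pos()
print(p,robot.current_gripper_width())
robot.sleep(.2)
a=np.array([p[0]-25*ur[0],p[1]-25*ur[1],p[2]+7])
robot.move_linear(a.tolist(),o,speed=60)
robot.move_linear((a+[-90*ur[0],-90*ur[1],40]).tolist(),o,speed=150)
robot.sleep(.3)
print(robot.current_t(),robot.current_contact_force())
crop("side",(230,130,330,230),6,"s3.png")
crop("top",(210,120,310,220),6,"t3.png")
```

```text
True [674.4  16.   71. ] [-2.7 -1.3  2.7]
[674.5  16.   70.8] 0.8514174814203261Traceback (most recent call last):
  File "<stdin>", line 11, in <module>
bench.MotionError: the arm cannot follow that straight line within its joint ranges
```

Run:
```python
from h import *
np.set_printoptions(precision=1,suppress=True)
p=robot.current_tcp_pos();print(p,robot.current_t())
robot.move_linear([p[0]-33*ur[0],p[1]-33*ur[1],p[2]+42],None,speed=120)
robot.sleep(.3)
print(robot.current_t(),robot.current_contact_force())
crop("side",(230,130,330,230),6,"s3.png")
crop("top",(210,120,310,220),6,"t3.png")
```

```text
[649.4  14.6  77.7] 13.05
13.9417 [-0.2  0.4  0.8]
```

View pics/s3.png

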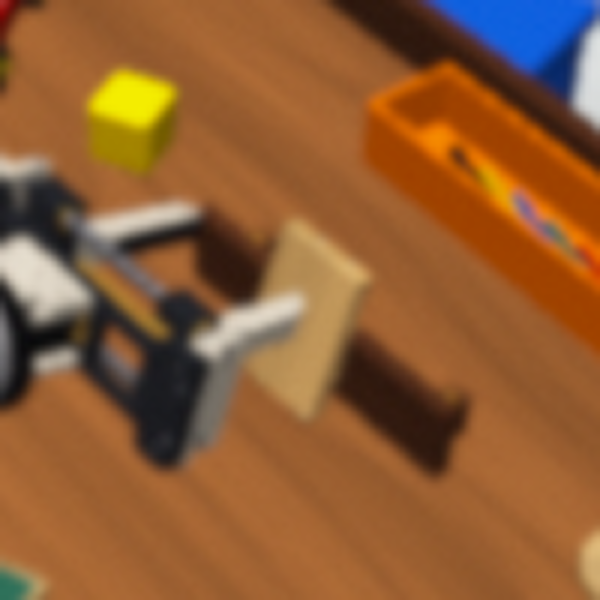

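View pics/t3.png

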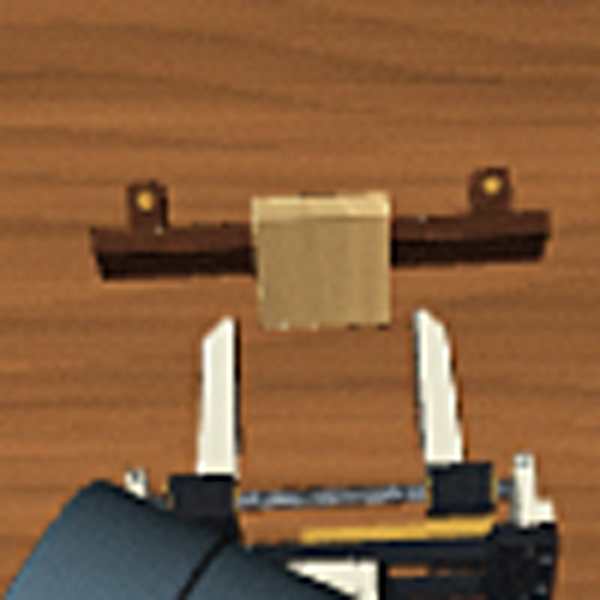

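The tile leans on the rail by itself, released. In the top crop its upper edge is at (250–388,~195) and its foot at (262–390,~327). I'll check the angle.

Run:
```python
from h import *
np.set_printoptions(precision=1,suppress=True)
d=robot.get_image("top");s=robot.get_image("side")
q=lambda c,x0,y0,k:(np.array(c)+.5)/k-.5+[x0,y0]
print("foot",px2w(d,q([(262,328),(390,326)],210,120,6),3.3)); print("plain top edge",px2w(d,q([(254,222),(390,215)],210,120,6),99.4)); print("back top edge",px2w(d,q([(250,198),(388,192)],210,120,6),96))
for phi in(66,70,74,78):
    e=np.array([np.cos(rad(phi)),np.sin(rad(phi))]);n=np.array([-e[1],e[0]]);B=np.array([-55/np.tan(rad(phi)),0])
    P=[];v=np.array([-ur[1],ur[0]])
    for b in(B,B+12*n,B+100*e+12*n,B+100*e):
        for y in(32,-32): P.append([*(F+ur*b[0]+v*y),b[1]])
    print(phi,"top",((w2px(d,P)-[210,120])*6).round().tolist()); print("  side",((w2px(s,P)-[230,130])*6).round().tolist())
for a in(-20,-15,-10,0):
  for P,l in((rail_tcp(74,36,6,0,0),"g"),(rail_tcp(74,36,6,0,80),"u")):
    k=robot.inverse_kinematics(P,ori(a,PR));print(a,l,np.round(P,1),None if k is None else np.round(k,2))
```

```text
foot [[644.1  45.8   3.3]
 [645.  -17.6   3.3]]
plain top edge [[672.   46.2  99.4]
 [675.2 -16.6  99.4]]
back top edge [[684.5  48.3  96. ]
 [687.2 -15.7  96. ]]
66 top [[258.0, 317.0], [386.0, 311.0], [258.0, 336.0], [387.0, 331.0], [248.0, 207.0], [386.0, 201.0], [247.0, 187.0], [384.0, 181.0]]
  side [[242.0, 356.0], [312.0, 417.0], [228.0, 358.0], [299.0, 420.0], [288.0, 215.0], [363.0, 275.0], [302.0, 214.0], [377.0, 274.0]]
70 top [[257.0, 308.0], [386.0, 303.0], [258.0, 329.0], [387.0, 323.0], [248.0, 211.0], [386.0, 205.0], [247.0, 190.0], [385.0, 184.0]]
  side [[248.0, 352.0], [318.0, 413.0], [234.0, 356.0], [304.0, 417.0], [285.0, 215.0], [360.0, 275.0], [300.0, 212.0], [374.0, 272.0]]
74 top [[257.0, 300.0], [385.0, 294.0], [258.0, 321.0], [387.0, 315.0], [248.0, 216.0], [386.0, 209.0], [247.0, 194.0], [385.0, 187.0]]
  side [[253.0, 349.0], [323.0, 410.0], [239.0, 354.0], [309.0, 415.0], [282.0, 215.0], [357.0, 275.0], [297.0, 211.0], [372.0, 271.0]]
78 top [[257.0, 292.0], [385.0, 287.0], [257.0, 314.0], [386.0, 308.0], [248.0, 221.0], [386.0, 215.0], [247.0, 198.0], [385.0, 192.0]]
  side [[258.0, 346.0], [329.0, 407.0], [244.0, 352.0], [314.0, 413.0], [278.0, 216.0], [353.0, 276.0], [293.0, 211.0], [368.0, 271.0]]
-20 g [682.9  16.3  82.7] [-0.1  0.8  0.9 -0.1  1.7  1.4]
-20 u [682.9  16.3 162.7] [-0.1  0.8  0.8 -0.1  1.9  1.4]
-15 g [682.9  16.3  82.7] [-0.1  0.8  1.1 -0.   1.6  1.4]
-15 u [682.9  16.3 162.7] [-0.1  0.7  1.  -0.   1.7  1.4]
-10 g [682.9  16.3  82.7] [-0.1  0.7  1.2 -0.   1.4  1.4]
-10 u [682.9  16.3 162.7] [-0.1  0.7  1.1 -0.   1.6  1.4]
0 g [682.9  16.3  82.7] [-0.1  0.6  1.4 -0.   1.2  1.4]
0 u [682.9  16.3 162.7] [-0.1  0.5  1.3 -0.   1.4  1.4]
```

```bash
cat >> h.py <<'E'
M=np.array([549.,291.8])
def mat_tcp(a,psi,along=28,up=0,out=0):
    th=rad(90-a) # tile angle from flat; tool points along the tile down-forward
    u=np.array([np.cos(rad(psi)),np.sin(rad(psi))])
    # tile centre height when the lower edge touches the mat, TCP is 'along' behind centre
    zc=3+50*np.sin(th)+6*np.cos(th)
    # flat tile centre should be M: lower end stays -> far end at M+50u
    low=50+out
    r=low-(50+along)*np.cos(th)-6*np.sin(th)*-1*-1
    return [*(M+u*r),zc+along*np.sin(th)+up]
E
python3 - <<'E'
from h import *
for psi in(10,20,28,36,45):
  for a in(55,60,65,70):
    r=[]
    for up in(0,60,120):
        k=robot.inverse_kinematics(mat_tcp(a,psi,up=up),ori(a,psi)); r.append(None if k is None else np.round(k,2).tolist())
    print(psi,a,np.round(mat_tcp(a,psi)).tolist(),r)
E
```

```text
10 55 [532.0, 289.0, 53.0] [[0.45, 0.5, 2.36, 3.49, 0.7, -1.68], [0.45, 0.32, 2.33, 3.62, 0.51, -1.83], [0.45, 0.17, 2.28, 3.89, 0.33, -2.13]]
10 60 [529.0, 288.0, 47.0] [[0.47, 0.61, 2.41, 3.46, 0.93, -1.62], [0.47, 0.41, 2.39, 3.53, 0.73, -1.72], [0.47, 0.23, 2.35, 3.67, 0.52, -1.89]]
10 65 [526.0, 288.0, 41.0] [[0.49, 0.73, 2.44, 3.45, 1.16, -1.56], [0.49, 0.52, 2.44, 3.49, 0.96, -1.64], [0.49, 0.31, 2.41, 3.56, 0.74, -1.76]]
10 70 [524.0, 287.0, 35.0] [[0.5, 0.86, 2.46, 3.45, 1.39, -1.51], [0.5, 0.65, 2.47, 3.47, 1.2, -1.58], [0.5, 0.43, 2.46, 3.51, 0.98, -1.67]]
20 55 [533.0, 286.0, 53.0] [[0.27, 0.5, 2.42, 3.04, 0.74, -1.54], [0.27, 0.3, 2.39, 3.0, 0.51, -1.5], [0.27, 0.13, 2.33, 2.9, 0.28, -1.38]]
20 60 [530.0, 285.0, 47.0] [[0.26, 0.61, 2.48, 3.05, 1.0, -1.57], [0.26, 0.39, 2.46, 3.03, 0.76, -1.53], [0.26, 0.19, 2.41, 2.98, 0.51, -1.48]]
20 65 [527.0, 284.0, 41.0] [[0.25, 0.76, 2.52, 3.05, 1.27, -1.58], [0.25, 0.52, 2.52, 3.04, 1.03, -1.56], [0.25, 0.28, 2.48, 3.02, 0.76, -1.52]]
20 70 [525.0, 283.0, 35.0] [[0.25, 0.91, 2.54, 3.05, 1.53, -1.6], [0.25, 0.67, 2.56, 3.04, 1.31, 
[... 1094 characters left out ...]
5, 0.91, 2.54, 2.41, 1.45, -1.79], [-0.15, 0.67, 2.56, 2.38, 1.28, -1.63], [-0.15, 0.42, 2.54, 2.3, 1.09, -1.42]]
45 55 [537.0, 280.0, 53.0] [[-0.14, 0.5, 2.37, 2.03, 0.82, -1.28], [-0.14, 0.32, 2.34, 1.83, 0.74, -1.0], [-0.14, 0.16, 2.29, 1.59, 0.71, -0.68]]
45 60 [534.0, 277.0, 47.0] [[-0.19, 0.61, 2.42, 2.1, 0.99, -1.46], [-0.19, 0.41, 2.4, 1.96, 0.89, -1.21], [-0.19, 0.22, 2.36, 1.77, 0.82, -0.92]]
45 65 [533.0, 275.0, 41.0] [[-0.24, 0.73, 2.45, 2.13, 1.16, -1.61], [-0.24, 0.52, 2.45, 2.03, 1.05, -1.4], [-0.24, 0.31, 2.42, 1.89, 0.96, -1.14]]
45 70 [531.0, 274.0, 35.0] [[-0.29, 0.87, 2.47, 2.12, 1.32, -1.75], [-0.29, 0.65, 2.48, 2.06, 1.22, -1.56], [-0.29, 0.43, 2.47, 1.97, 1.11, -1.33]]
```

Run:
```python
from h import *
np.set_printoptions(precision=1,suppress=True)
robot.move_ptp([530,10,330],ori(74,PR))
robot.move_gripper(1.0)
o=ori(-16,PR)
def T(along): return rail_tcp(74,along,6,1.7,0)
print("t",robot.current_t())
robot.move_ptp(T(150),o)
robot.move_linear(T(75),o,speed=120)
print(robot.current_t(),robot.current_tcp_pos(),T(75),robot.current_contact_force())
crop("side",(230,90,330,230),4,"s4.png")
crop("top",(210,120,310,220),6,"t4.png")
```

```text
t 15.75
18.2917 [692.5  16.4 121.3] [np.float64(691.9675085667204), np.float64(16.74081742283127), np.float64(120.15771199228986)] [-0.   0.3 -0.4]
```

View pics/s4.png

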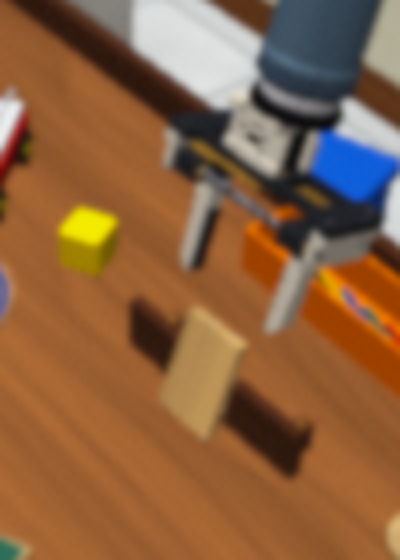

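View pics/t4.png

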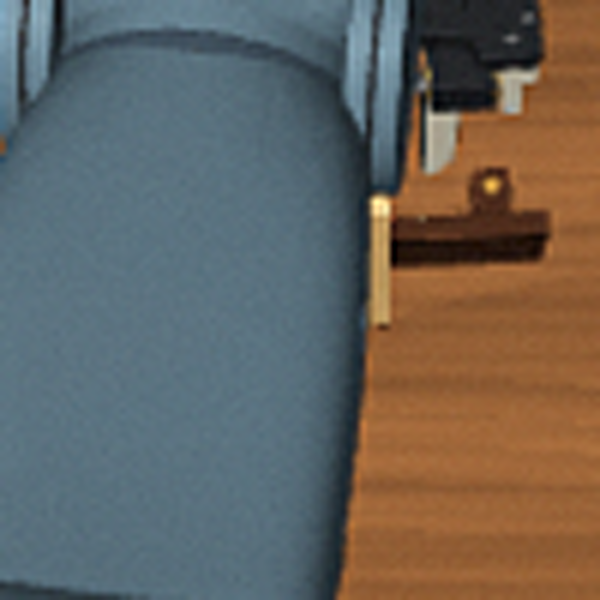

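The tile still leans on the rail, with its top edge at side crop (190–245,~325). The open fingers straddle its line from above. Next: descend, grip and lift.

Run:
```python
from h import *
np.set_printoptions(precision=1,suppress=True)
o=ori(-16,PR)
def T(along): return rail_tcp(74,along,6,1.7,0)
print(robot.move_linear(T(28),o,speed=60,f_stop=5),robot.current_tcp_pos(),T(28))
robot.move_gripper(0.0);print(robot.current_gripper_width()*93,robot.current_contact_force())
p=robot.current_tcp_pos()
robot.move_linear([p[0]-5,p[1],p[2]+60],o,speed=80)
robot.move_linear([p[0]-100,p[1]+20,p[2]+220],o,speed=200)
print(robot.current_gripper_width()*93,robot.current_contact_force(),robot.current_t())
a,psi=65,18
robot.move_ptp(mat_tcp(a,psi,up=120),ori(a,psi))
print(robot.current_gripper_width()*93,robot.current_contact_force(),robot.current_t(),robot.current_tcp_pos())
crop("side",(150,80,290,220),5,"s5.png")
crop("top",(110,110,260,260),5,"t5.png")
```

```text
False [679.4  16.1  75.4] [np.float64(679.024883090587), np.float64(16.175730190831555), np.float64(74.97841228318887)]
63.50193285389771 [0.3 0.2 0.5]
63.48999999920802 [-0.2  0.9 -1.2] 21.8917
63.97032849676927 [-0.2  0.6 -1.2] 24.5667 [527.6 284.9 162. ]
```

View pics/s5.png

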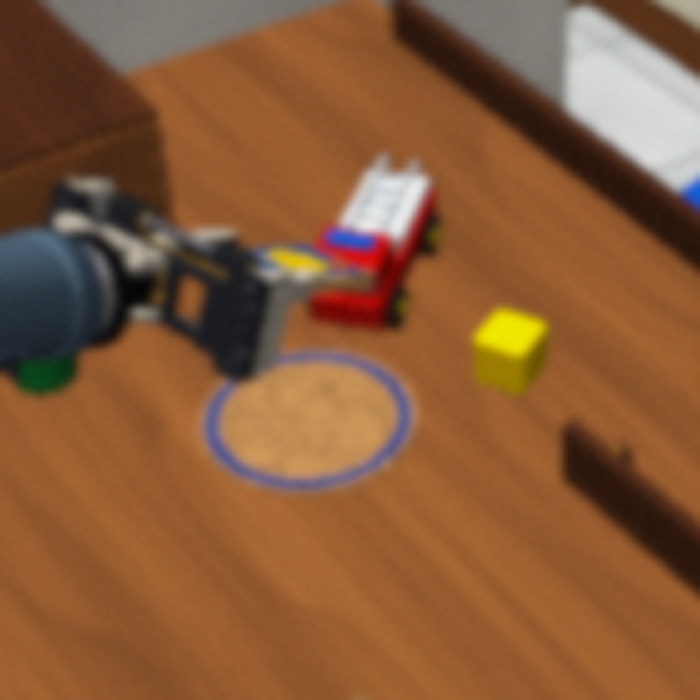

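View pics/t5.png

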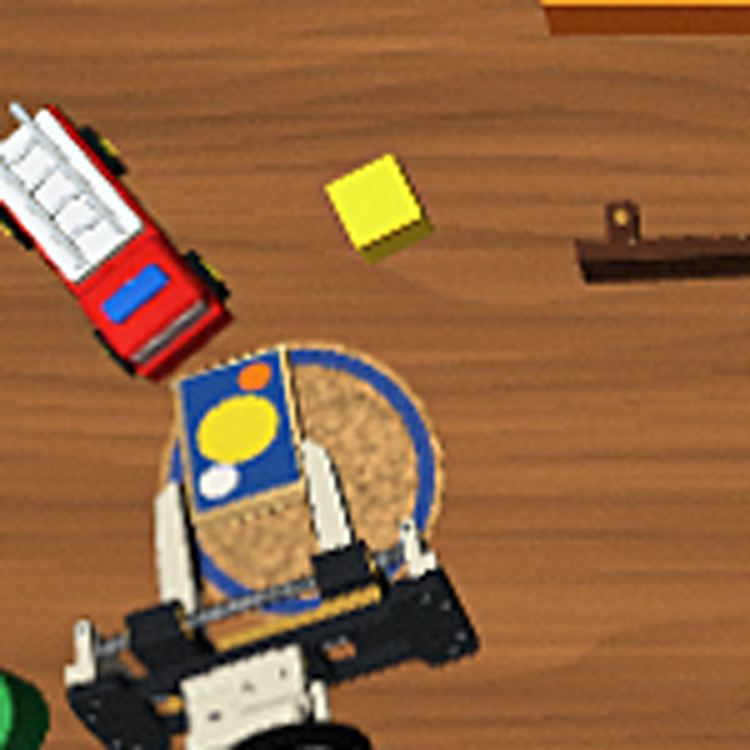

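Run:
```python
from h import *
d=robot.get_image("top");s=robot.get_image("side")
p=robot.current_tcp_pos();a,psi=65,18
u=np.array([np.cos(rad(psi)),np.sin(rad(psi)),0]);v=np.array([-u[1],u[0],0]);k=np.array([0,0,1.])
for th in(0,10,20,25,30):
    t=rad(th);f=u*np.cos(t)-k*np.sin(t);n=u*np.sin(t)+k*np.cos(t)
    P=[p+f*l+v*w+n*6 for l in(78,-22) for w in(32,-32)]
    print(th,((w2px(d,P)-[110,110])*5).round().tolist(),((w2px(s,P)-[150,80])*5).round().tolist())
```

```text
0 [[143.0, 350.0], [259.0, 312.0], [191.0, 531.0], [310.0, 493.0]] [[306.0, 188.0], [373.0, 218.0], [212.0, 253.0], [280.0, 285.0]]
10 [[150.0, 355.0], [266.0, 318.0], [189.0, 527.0], [308.0, 489.0]] [[308.0, 204.0], [374.0, 234.0], [213.0, 247.0], [281.0, 280.0]]
20 [[159.0, 365.0], [273.0, 328.0], [186.0, 522.0], [305.0, 484.0]] [[307.0, 220.0], [373.0, 250.0], [214.0, 242.0], [283.0, 275.0]]
25 [[163.0, 371.0], [277.0, 335.0], [184.0, 520.0], [304.0, 482.0]] [[306.0, 229.0], [372.0, 259.0], [215.0, 239.0], [284.0, 272.0]]
30 [[168.0, 378.0], [281.0, 342.0], [183.0, 517.0], [303.0, 479.0]] [[304.0, 237.0], [370.0, 268.0], [217.0, 237.0], [285.0, 269.0]]
```

Run:
```python
from h import *
crop("side",(190,120,230,150),18,"s6.png")
```

```text
(no output)
```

View pics/s6.png

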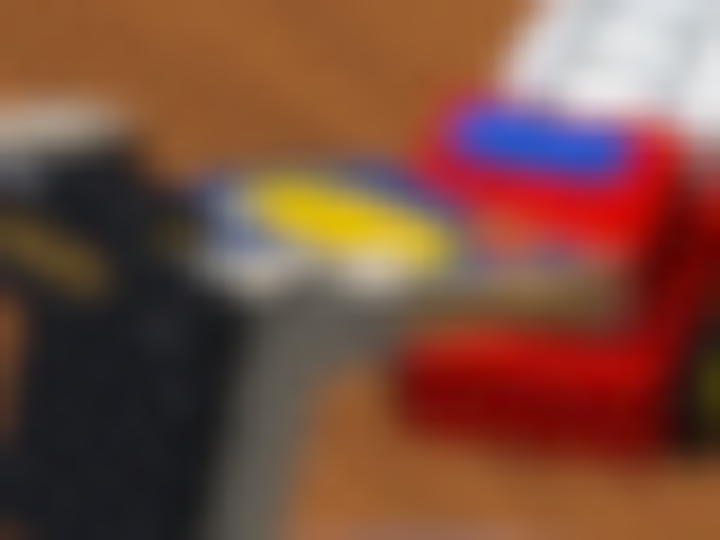

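Picture side is up. The far edge hangs at roughly 33° (side crop about (375,276)), slightly steeper than the planned 25°, which is fine. I'll lower to contact and release.

Run:
```python
from h import *
np.set_printoptions(precision=1,suppress=True)
a,psi=65,18;o=ori(a,psi)
robot.move_linear(mat_tcp(a,psi,up=30,out=4),o,speed=100,f_stop=8)
print(robot.current_tcp_pos())
print(robot.move_linear(mat_tcp(a,psi,up=-3,out=4),o,speed=20,f_stop=2.5),robot.current_tcp_pos(),mat_tcp(a,psi,out=4),robot.current_contact_force())
p=robot.current_tcp_pos();
print(robot.move_linear([p[0],p[1],max(p[2]-8,36)],o,speed=20,f_stop=6),robot.current_tcp_pos(),robot.current_contact_force())
print(robot.current_t())
crop("side",(150,80,290,220),5,"s7.png")
crop("top",(110,110,260,260),5,"t7.png")
```

```text
[530.8 285.9  71.9]
True [530.9 285.9  49. ] [np.float64(530.7133544923762), np.float64(285.85830869654404), np.float64(41.402071137994454)] [-0.  -0.3  2.7]
False [530.9 285.9  40.8] [-1.1 -0.3  2.5]
27.475
```

View pics/s7.png

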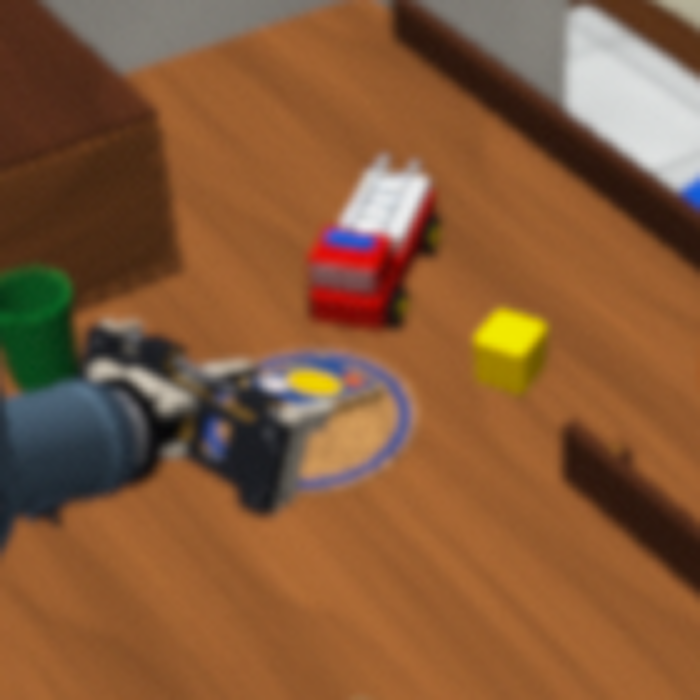

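View pics/t7.png

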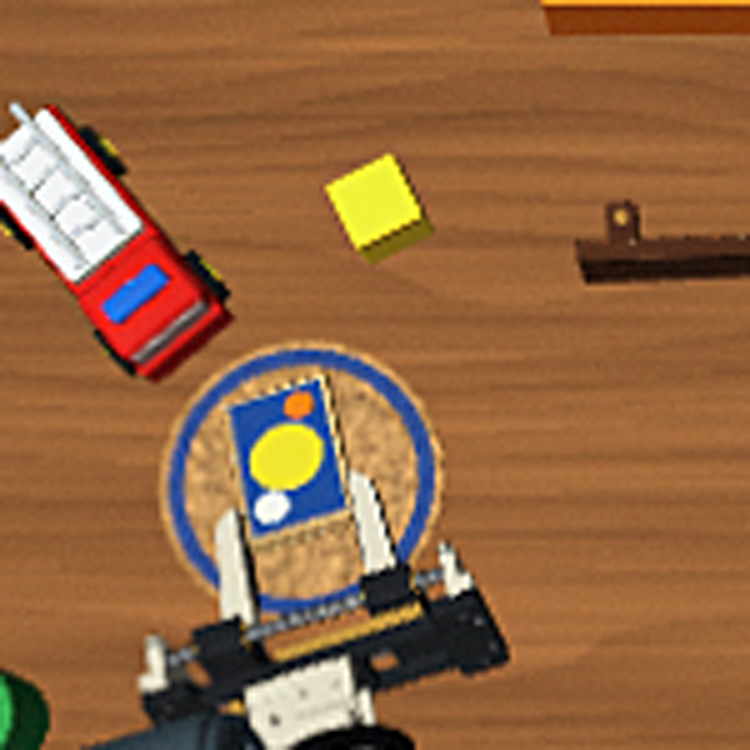

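The tile's far edge rests on the mat, picture up, well inside the ring. Release and retreat.

Run:
```python
from h import *
np.set_printoptions(precision=1,suppress=True)
robot.move_gripper(0.95);robot.sleep(.4)
p=robot.current_tcp_pos();o=ori(65,18)
robot.move_linear([p[0],p[1],p[2]+120],o,speed=100)
try: robot.move_j([0.9,-0.3,1.9,0,1.4,0])
except Exception as e: print(e)
robot.sleep(.3);print(robot.current_t(),robot.current_tcp_pos(),robot.current_contact_force())
crop("side",(0,60,420,350),1.9,"s8.png")
crop("top",(130,165,210,245),9,"t8.png")
cv2.imwrite("pics/t8f.png",robot.get_image("top")["img"])
```

```text
32.8917 [110.8 317.8 296.3] [-0.3 -0.1  0.5]
```

View pics/s8.png

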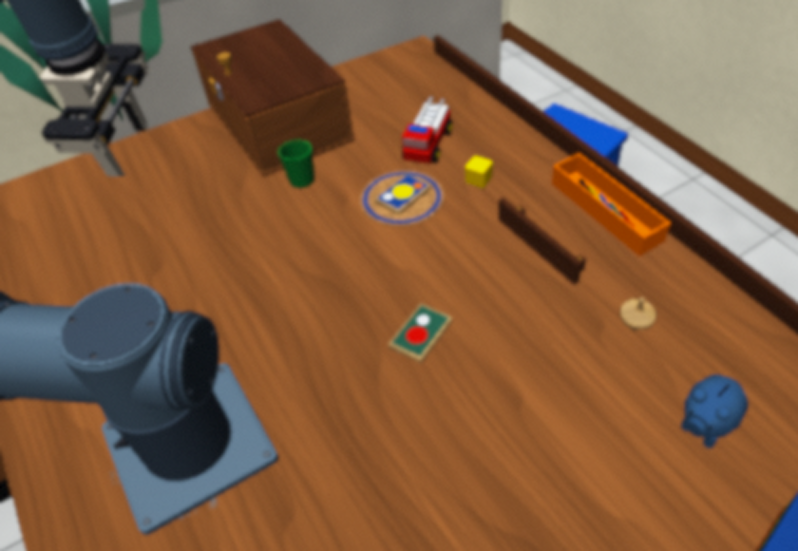

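View pics/t8.png

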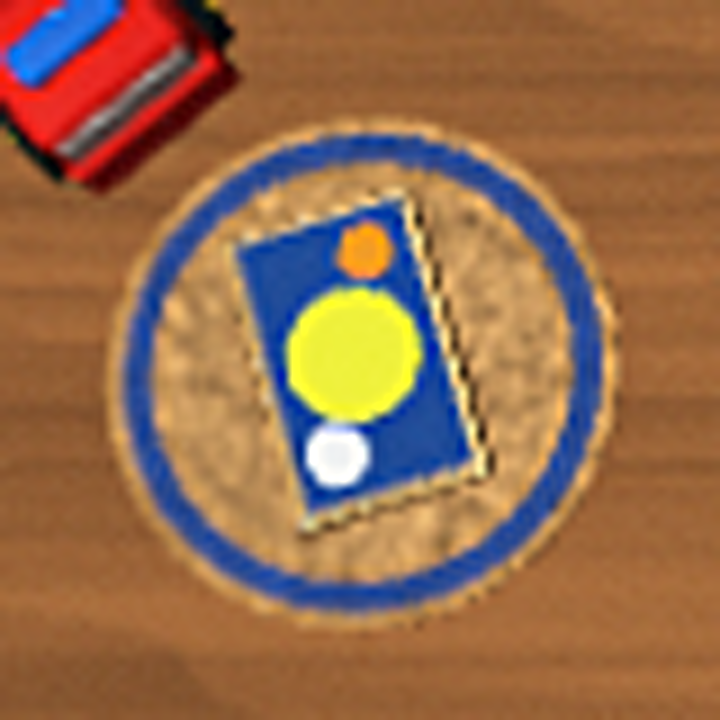

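View pics/t8f.png

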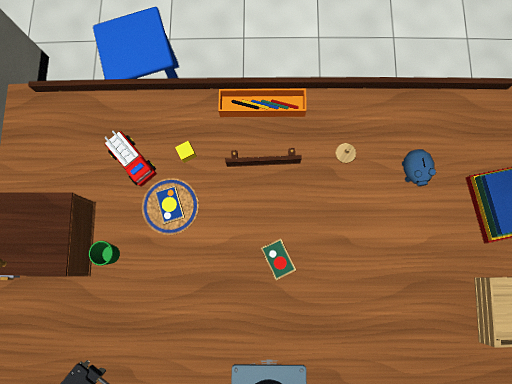

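The tile lies flat on the mat, picture up. Its centre is at crop (362,362) and the mat's is at (362,372), so they are about 5 mm apart. The other toys are at the same pixels as at the start, and the arm is clear.

```bash
python3 -c "
from bench import robot
print(robot.current_joint_vel(),robot.hand_in())"
```

```text
the job is handed in; nothing more can be done
[ 0.00113215 -0.00097088 -0.00143083 -0.00010702 -0.00062343 -0.0016466 ] None
```

The job is handed in, at about 33 s on the robot's clock. The tile stood against the rail on its own and now lies picture up on the cork mat. `hand_in` gives no verdict, so this rests on my own picture checks.

- **Standing:** I gripped the tile across its width, tilted it against the rail and let go. It leaned there at about 73° and stayed put for several seconds, until I gripped it again.
- **Laying down:** I took it again from above and turned it over. I set its far edge on the mat and let the rest drop flat.
- **Last checks:** In the final pictures the tile looks flat, wholly inside the blue ring, and about 5 mm from the mat's centre. The other toys are at the same pixels as at the start, and the arm is clear of everything.
- **What disagreed:**
  - The rail contact came about 2 mm closer to the robot than I had measured.
  - The tile hung about 8° steeper than planned in the second grip.
  - Two straight-line moves were refused because of joint ranges; I replaced them with other moves.

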